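Close the polishing barrel

TASK

Close the polishing barrel: pick up the screw lid with the bar grip and set it level on the barrel's neck, turn it gently backward (anticlockwise from above) until the thread start drops (it may drop at once), then screw it forward (clockwise) until it is fully home, and let go. Do not force it: stop turning when it jams, never press or wrench hard, and leave the other things on the bench where they are.

Things in the scene. Friction and masses are not known exactly. Their poses are not given: they have to be found in the camera images.
- lid_grip (a point): Centre of the bar grip on the loose grey plastic screw lid (0.1 to 0.2 kg), which stands skirt down on the bench. The flat-sided bar is 54 mm long (along this point's x axis), 14 mm thick (y) and 26 mm tall (z, up). This point is half-way up it, 13 mm above the lid's flat round top and 37 mm above the skirt's lower edge.
- lid: The same lid as a whole; origin at the centre of the skirt's lower edge, z up, x along the bar. Round, 66 mm across, 24 mm high without the bar; bore 59 mm across, 20 mm deep. Three inward lugs, 7 mm wide, 3 mm thick, 120 degrees apart, at the skirt's lower edge, leave a free bore of 50.6 mm. Left anywhere on the thread, the lid stays there, so it can be let go and regrasped.
- mouth (a point): Centre of the top rim of the barrel's neck, z up, 106 mm above the bench. The neck is an open aluminium tube 48 mm across (45 mm at the chamfered rim), 24 mm tall, on a round grey barrel 80 mm across. With lid_grip 31 mm or less above this point the lid's lugs are on the thread.
- thread (a point): Point on the neck's axis, 12 mm below the rim. Right-handed three-start thread, 55.6 mm across; the lid has 1.3 mm of play all round. Its angle is hidden: new every time, NOT given by any axes, to be felt for or seen. Each 120 degrees, going anticlockwise from above: a stop rib (14 deg), a ridge climbing 4.5 mm over 71 deg with a 4.5 mm high groove under it, an open gap (35 deg, the start).
- home (a point): Where lid_grip is with the lid fully home, 19 mm above mouth. Height of lid_grip over this point: lugs on the ridge 7 mm beside the rib, rising anticlockwise to 12; on the rib's top 10 (turned back it falls only to 7, a false drop); dropped in the gap 4.5 to 5. Clockwise from the gap, 70 to 90 deg down the groove to the rib is home. Clockwise on the ridge, or over 19 deg back in the gap, jams.
- stand: The fixed square steel base plate, 110 x 110 x 12 mm, that carries the barrel on a rubber pad; origin at the centre of its underside, on the bench. The pad gives a little in twist (about 4 N m per rad, springing back), so the turning moment grows softly when the lid jams; the lid's friction on the thread is below 0.2 N m when pressed with 5 N.
- signet_a: Small brass signet ring, 23 mm across, 8 mm high, lying on the bench; leave alone. Origin under its centre.
- signet_b: A second brass signet ring, as the first; leave alone.
- small_lid: Small black plastic lid, 44 mm across, 30 mm high with its round knob; not for this barrel, leave alone. Origin under its centre.
- calipers: Flat steel calipers, 190 mm long, lying on the bench; leave alone. Origin at the middle of the beam.
- tape: Roll-shaped cardboard ring 92 mm across, 36 mm high; leave alone.
- bur_block: Wooden block 70 x 150 x 26 mm with small burs standing in it, 55 mm high in all; leave alone.
- tin: Round brass bowl 90 mm across, 35 mm high; leave alone.
- brush_jar: Glass jar 68 mm across, 85 mm high, with brushes and sticks up to 160 mm; leave alone.
Not all that is in view belongs to the job. Of the things like the lid, leave any that is black or red; of the rest the larger one is meant.

How it is judged (in metres and radians):
On the way:
1. the lid has dropped into the thread start on the neck (horizontal distance between lid_grip and mouth below 0.004 m and z of lid_grip in the frame of mouth below 0.0252 m and angle between lid's own z axis and vertical below 0.08 rad), for 0.1 s.
At the end, for the whole second after the job is handed in: The lid sits on the neck, screwed home to within 1.4 mm of its lowest height (lid_grip less than 20.4 mm above the mouth point), within 4 mm of the neck's axis, level within 0.06 rad, at rest and let go (horizontal distance between lid_grip and mouth below 0.004 m and z of lid_grip in the frame of mouth below 0.0204 m and angle between lid's own z axis and vertical below 0.06 rad and linear speed of lid below 0.01 m/s); the robot touches nothing.
It fails at once if the lid is pressed or wrenched against the barrel or its stand with more than 30 N (contact force between lid and stand above 30 N).
It fails at once if a bystander is moved by more than 15 mm (distance of any of signet_a, signet_b, small_lid, calipers, tape, bur_block, tin, brush_jar from where it was at the start of the episode above 0.015 m).
It also fails if it takes over 72 s, if anything falls off the work surface, if the arm or the gripper's body presses on something with over 40 N, if the wrist force passes 120 N, or if a joint passes its speed limit or range.

ROBOT

A 6-joint arm with a two-finger parallel gripper is mounted at the origin on the work surface. World frame = base frame: x ahead of the robot, y to its left, z up, the work surface at z = 0. Lengths are in mm, angles in degrees, forces in N, time in s.
With the tool pointing down it reaches from about 350 to 850 mm from the base axis. Payload 8.1 kg.
Tool frame: the origin (TCP) lies at the very end of the fingers, on their centre line; the grasp point (between the pads) lies 19 mm behind it; x points along the fingers, y is the direction in which the jaws open and shut, and the axes are right-handed (so a half turn about x gives the same grasp; the last joint's range is limited). The gripper opens to 85 mm and grips with 20 to 120 N. Pads are 22 mm wide; open, the fingers measure 114 mm over their backs; the gripper's body (76 mm by 85 mm) begins 54 mm behind the grasp point. The pads swing forward as they close: fully open they stand 13 mm farther back than shut.
Start: joints at [-71.986, 7.471, 85.268, -0, 87.261, -4.893], TCP at [233.56, -552.68, 231.292] pointing down, gripper open.
Joint ranges: [-169.43, 169.43], [-51.17, 129.36], [1.28, 143.12], [-76.62, 256.62], [0, 156.53], [-152.29, 152.29]. Speed limits (degrees/s): [136.94, 136.94, 159.86, 180, 180, 180].

INTERFACE

Orientations are given as [roll, pitch, yaw] about the fixed x, y, z axes, in that order (R = Rz(yaw) Ry(pitch) Rx(roll)).
In Python, from bench import sensors, snapshot, r gives the robot as it stands. The module is installed in compiled form; this text tells all that it offers.
- The arm moves only by the tool drive_tool, never from a script. Its argument "moves" is one flat list of numbers, 6 for each row, row after row: the shift along the tool's x, y, z in cm, then the turn, a rotation vector about the tool's x, y, z in degrees. In form: [tx, ty, tz, wx, wy, wz, tx, ty, tz, wx, wy, wz, ...]. A call has 1 to 20 rows; each row shifts and turns the commanded pose from where the row before left it, along the tool's axes as they then stand; what a row does not reach is not made up. A row lasts 1/12 s, in which the tool goes at most 41.7 mm and 7.16 degrees, less where a joint would pass 70% of its speed; a pose out of reach is approached as far as the arm can. A call with a gripper value outside its range is refused whole. "hand" is the finger opening in cm, from 0 to 8.54, set as the call begins (left out, the last holds). The fingers move at their own pace and stop on an object; "grip_force" is the grip in N (left out, the last holds). Time passes only in rows, so rows that do not move let the fingers close. It gives the time, the measured TCP pose, the force and the opening at its end, in the units of the state.
- sensors.sense(): the state, without advancing time (a new reading comes with each control period).
- snapshot(name): name is "side" or "top"; returns a dict with "image" (400x640x3 uint8, red, green, blue), "z_map" (400x640 float32, mm along the optical axis (not along the pixel's ray), 0 where there is no reading), "camera_matrix" (3x3 intrinsics, pixels), "dist" ([k1, k2, p1, p2, k3] as OpenCV has them; the pictures are not rectified), "eye" and "orientation" of the camera in the world. Camera axes: x right, y down, z forward; pixel columns grow to the right and rows downward; lengths in mm; the calibration is good to about 2 mm. A picture is of the moment at which its call begins.
- r.hand_in(): hands the job in, once; it reports no verdict.
The state is a dict: "time": time; "joint_pos": joint angles; "qd": joint speeds; "joint_efforts": joint torques, N m; "tool_pos": TCP position; "tcp_rot": TCP orientation; "ft_force": force on the tool from outside, world axes, zero at the start; "wrist_torque": the same for the moment, N m; "finger_gap": finger opening in mm.
Only numpy, scipy, OpenCV 4.12 (cv2) and the standard library are available. Lean on these libraries where they do the work, as an engineer would, in place of code of your own. Each camera call takes 0.05 s, during which the arm holds its last target.

## Working session

There is one attempt and no reset: what is moved stays moved. The work goes in short steps, Python scripts to look and compute and a tool call to move; the robot and the scene stay as the last step left them, time stands still between calls to the robot, and variables do not carry over. Pictures are saved under pics/ and viewed, and the job is handed in when it is done.

Besides the shell and the picture viewer there is one more tool, called after ">>>" as name(argument=value, ...) on one line, values as JSON. drive_tool: Moves the arm, as the interface text tells. Its arguments: {"type":"object","properties":{"moves":{"type":"array","items":{"type":"number"}},"hand":{"type":"number"},"grip_force":{"type":"number"}},"required":["moves"]}

```bash
mkdir -p pics; cat > h.py <<'E'
import numpy as np, cv2, pickle
from scipy.spatial.transform import Rotation as R
def shot(n):
    from bench import snapshot
    return snapshot(n)
E
python3 - <<'E'
from h import *
from bench import sensors
print(sensors.sense())
for n in("side","top"):
    d=shot(n); pickle.dump(d,open(f"{n}0.pkl","wb"))
    cv2.imwrite(f"pics/{n}0.png",d["image"][:,:,::-1]); print(n,d["eye"],d["orientation"],d["camera_matrix"],d["dist"])
E
```

```text
{'time': 0.0, 'joint_pos': array([-7.19870555e+01,  7.51526693e+00,  8.53287804e+01, -3.11094299e-04,
        8.72620115e+01, -4.89269975e+00]), 'qd': array([ 0.03393509,  0.0776257 , -0.13812206, -0.00091871,  0.04781132,
       -0.02951124]), 'joint_efforts': array([ 1.77470189e-03, -5.69396138e+01, -5.00557137e+01,  1.39389249e-04,
        1.44031411e-02,  1.13818493e-05]), 'tool_pos': array([ 233.38087937, -552.15555427,  230.24756242]), 'tcp_rot': array([-94.7248458 ,  89.8939407 , 108.18081362]), 'ft_force': array([ 0.30953007, -1.09388318, -0.6080457 ]), 'wrist_torque': array([ 0.03308237,  0.01351042, -0.00522887]), 'finger_gap': 85.32316617853293}
side [ 444.58735059 -768.97753411  712.23341634] [-127.95817717    0.37040916  -10.74242788] [[397.32125983   0.         317.01313637]
 [  0.         397.32125983 202.43547669]
 [  0.           0.           1.        ]] [-0.03097877  0.          0.          0.          0.        ]
top [ 440.69571493    4.8535807  1231.23389926] [-173.48532376    0.63090805  -91.35800002] [[453.28545746   0.         312.57192309]
 [  0.         453.28545746 195.04734315]
 [  0.           0.           1.        ]] [-0.13176008  0.          0.          0.          0.        ]
```

View pics/side0.png

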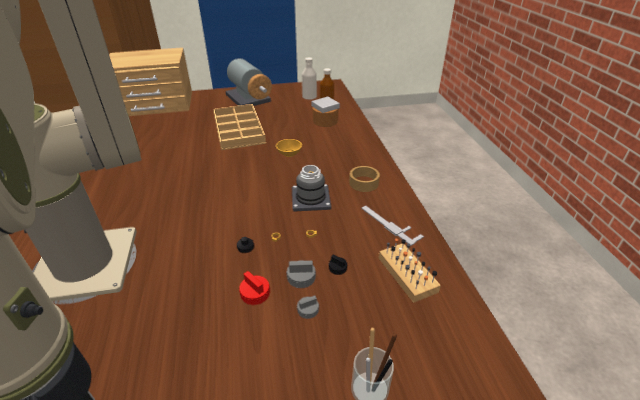

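View pics/top0.png

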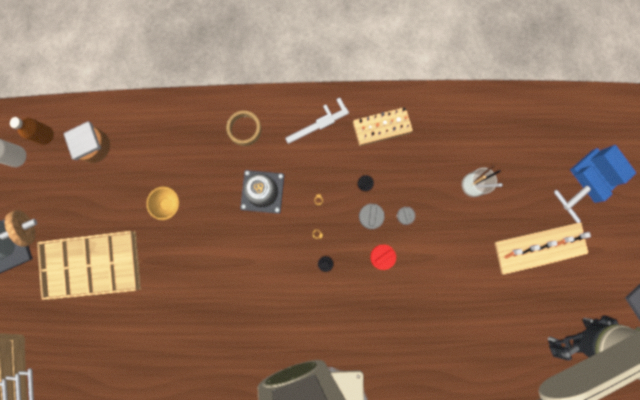

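Candidates are red (383,257), large grey (371,216), small grey (406,215), and black (365,183) and (325,264), all in the top view. The large grey one fits because it is neither black nor red and is the larger of the rest. I'll confirm with a crop and measure it.

```bash
cat >> h.py <<'E'
def cam(d):
    return R.from_euler('xyz',d["orientation"],degrees=True).as_matrix(),np.array(d["eye"])
def ray(d,uv):
    p=cv2.undistortPoints(np.array(uv,float).reshape(-1,1,2),d["camera_matrix"],np.array(d["dist"]))[:,0]
    M,e=cam(d); return np.c_[p,np.ones(len(p))]@M.T,e
def onz(d,uv,z):
    v,e=ray(d,uv); return e+v*((z-e[2])/v[:,2])[:,None]
def cloud(d):
    uv=np.stack(np.meshgrid(np.arange(640),np.arange(400)),-1).reshape(-1,2)
    v,e=ray(d,uv); return (e+v*d["z_map"].reshape(-1,1)).reshape(400,640,3)
E
python3 - <<'E'
from h import *
s=pickle.load(open("side0.pkl","rb"));t=pickle.load(open("top0.pkl","rb"))
a=cv2.resize(s["image"][150:330,230:390],None,fx=3,fy=3,interpolation=cv2.INTER_CUBIC)[:,:,::-1]
b=cv2.resize(t["image"][160:250,235:425],None,fx=4,fy=4,interpolation=cv2.INTER_CUBIC)[:,:,::-1]
cv2.imwrite("pics/cs.png",a);cv2.imwrite("pics/ct.png",b)
for n,d,c in(("top",t,(371,216)),("top",t,(406,215)),("top",t,(262,190)),("side",s,(301,270)),("side",s,(311,180))):
    P=cloud(d);u,v=c
    w=P[v-28:v+29,u-28:u+29].reshape(-1,3)
    for lo,hi in((15,30),(30,60),(70,90),(90,125)):
        m=(w[:,2]>lo)&(w[:,2]<hi)
        if m.sum()>5:
            q=w[m]; print(n,c,lo,hi,m.sum(),"mean",q.mean(0).round(1),"min",q.min(0).round(1),"max",q.max(0).round(1))
# grey-lid contour top
print(onz(t,[(371,216),(406,215)],24).round(1), onz(t,[(262,188)],106).round(1))
E
```

```text
top (371, 216) 15 30 362 mean [ 520.6 -141.2   22.6] min [ 443.2 -216.7   15.1] max [ 595.4 -108.1   29.9]
top (371, 216) 30 60 120 mean [ 519.  -140.7   47.5] min [ 493.4 -150.9   30.2] max [ 543.7 -130.9   53.9]
top (406, 215) 15 30 210 mean [ 519.5 -203.6   20.1] min [ 494.2 -257.2   15. ] max [ 545.1 -157.7   29.9]
top (406, 215) 30 60 46 mean [ 519.7 -235.3   34.3] min [ 502.1 -241.4   30.1] max [ 539.5 -228.1   39.1]
top (262, 190) 15 30 111 mean [579.4 138.8  18.1] min [538.6  97.3  15. ] max [650.4 212.1  29.9]
top (262, 190) 30 60 39 mean [571.3 128.4  37.9] min [553.5 112.2  30. ] max [613.2 162.9  50.6]
top (262, 190) 70 90 510 mean [591.4 150.9  80. ] min [553.6 113.2  70.3] max [632.2 191.6  89.9]
top (262, 190) 90 125 226 mean [592.3 152.4  99.2] min [566.2 126.9  90.1] max [620.4 180.4 109.7]
side (301, 270) 15 30 337 mean [ 519.3 -160.6   22.5] min [ 487.4 -220.7   15.1] max [ 554.5 -128.7   30. ]
side (301, 270) 30 60 247 mean [ 520.7 -154.2   42.9] min [ 493.8 -238.1   30. ] max [ 546.7 -134.6   51.5]
side (311, 180) 15 30 188 mean [584.3 175.   21.5] min [540.5  92.2  15.1] max [650.3 392.7  29.9]
side (311, 180) 30 60 236 mean [589.4 125.8  44.2] min [549.1 107.4  30. ] max [631.5 379.4  60. ]
side (311, 180) 70 90 277 mean [592.9 133.2  79.9] min [556.7 107.5  70.1] max [635.2 175.5  89.9]
side (311, 180) 90 125 191 mean [596.2 144.7  98.5] min [568.4 121.1  90.1] max [623.8 173.2 107.3]
[[ 518.7 -139.7   24. ]
 [ 518.9 -233.9   24. ]] [[590.4 140.7 106. ]]
```

View pics/cs.png

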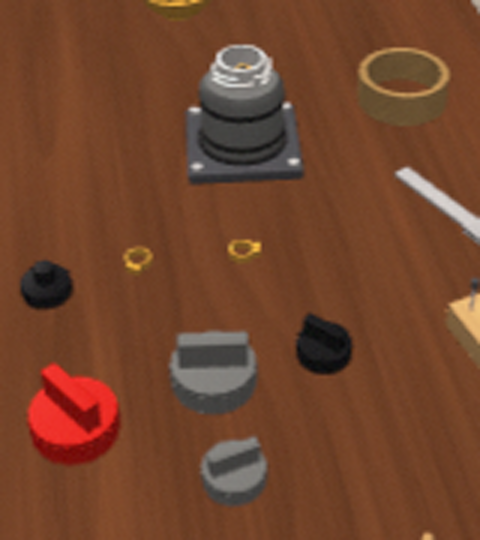

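View pics/ct.png

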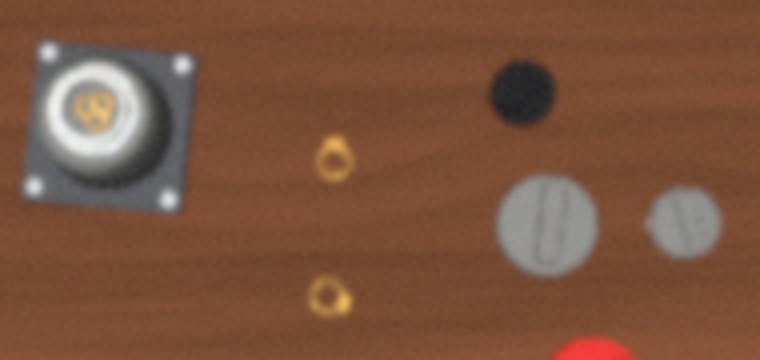

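The crops confirm the large grey lid (top crop ≈(547,226)), with its bar nearly along world x. Next I'll refine the lid pose, and get the neck axis from the stand screws and the rim.

```bash
python3 - <<'E'
from h import *
s=pickle.load(open("side0.pkl","rb"));t=pickle.load(open("top0.pkl","rb"))
def near(P,c,r): return np.hypot(P[...,0]-c[0],P[...,1]-c[1])<r
for n,d in(("top",t),("side",s)):
    P=cloud(d)
    m=near(P,(519,-140),40)&(P[...,2]>44)
    q=P[m]; (c,sz,a)=cv2.minAreaRect(q[:,:2].astype(np.float32)); C=np.cov(q[:,:2].T);w,v=np.linalg.eigh(C);ax=v[:,1]
    print(n,"bar",m.sum(),c,sz,a,"yaw",np.degrees(np.arctan2(ax[1],ax[0])),"z med",np.median(q[:,2]),q[:,:2].mean(0))
    m=near(P,(590,145),45)&(P[...,2]>100)
    q=P[m];(c,r)=cv2.minEnclosingCircle(q[:,:2].astype(np.float32)); print(n,"rim",m.sum(),c,r,np.percentile(q[:,2],[50,90]))
    hsv=cv2.cvtColor(d["image"],cv2.COLOR_RGB2HSV)
    # grey lid silhouette
    g=((hsv[...,1]<50)&(hsv[...,2]>60)&(hsv[...,2]<220)).astype(np.uint8)
    k,l,st,ce=cv2.connectedComponentsWithStats(g)
    u,v=(371,216) if n=="top" else(301,275)
    i=l[v,u]; print(n,"comp",st[i],ce[i], onz(d,[ce[i]],24).round(1))
    if n=="top":
        cs=max(cv2.findContours((l==i).astype(np.uint8),0,1)[0],key=len)
        e=cv2.fitEllipse(cs); print("ell",e,onz(d,[e[0]],18).round(1)); W=onz(d,cs[:,0],20)[:,:2].astype(np.float32);print(cv2.minEnclosingCircle(W))
sc=np.array([(48,52),(183,65),(168,200),(34,186)])/4+[235,160]-.4
q=onz(t,sc,13);print("screws",q.round(1),q.mean(0))
sc=np.array([(195,110),(287,107),(293,161),(196,167)])/3+[230,150]-.3
q=onz(s,sc,13);print("screws side",q.round(1),q.mean(0))
# bright neck/rim in top
hsv=cv2.cvtColor(t["image"],cv2.COLOR_RGB2HSV)
m=((hsv[...,2]>185)&(hsv[...,1]<40)).astype(np.uint8); m[:175]=0;m[205:]=0;m[:,:246]=0;m[:,276:]=0
cs=max(cv2.findContours(m,0,1)[0],key=len); e=cv2.fitEllipse(cs);print("neck",e,onz(t,[e[0]],106),onz(t,[e[0]],98))
a=cv2.resize(t["image"][165:215,235:290],None,fx=12,fy=12,interpolation=cv2.INTER_CUBIC)[:,:,::-1]
b=cv2.resize(s["image"][160:215,285:335],None,fx=10,fy=10,interpolation=cv2.INTER_CUBIC)[:,:,::-1]
cv2.imwrite("pics/n_t.png",a);cv2.imwrite("pics/n_s.png",b)
E
```

```text
top bar 107 (518.9547119140625, -141.24502563476562) (14.173849105834961, 50.428531646728516) 81.08120727539062 yaw 170.89100861611405 z med 48.84285477235608 [ 519.56205599 -141.24018957]
top rim 99 (591.4937744140625, 152.82313537597656) 26.272014617919922 [104.84089861 107.48940904]
top comp [359 204  25  25 493] [371.19066937 215.89046653] [[ 518.9 -140.2   24. ]]
ell ((371.1865234375, 215.89962768554688), (24.018159866333008, 24.337818145751953), 36.27014923095703) [[ 519.3 -141.    18. ]]
((519.2830200195312, -141.04600524902344), 33.77182388305664)
side bar 132 (520.3701782226562, -144.90272521972656) (15.882458686828613, 52.59572219848633) 81.50637817382812 yaw 170.5985768444086 z med 48.46166618788675 [ 519.70582406 -145.82254319]
side rim 75 (595.8451538085938, 147.8239288330078) 23.861202239990234 [103.74657062 105.56657812]
side comp [287 261  28  27 647] [300.62287481 273.23956723] [[ 518.5 -153.6   24. ]]
screws [[646.3 193.8  13. ]
 [634.9 101.4  13. ]
 [543.  113.   13. ]
 [554.7 204.   13. ]] [594.716531   153.05560675  13.        ]
screws side [[555.8 203.1  13. ]
 [647.7 190.1  13. ]
 [635.4 102.5  13. ]
 [543.5 111.3  13. ]] [595.60897602 151.77799346  13.        ]
neck ((257.87109375, 187.21124267578125), (22.03119659423828, 22.422712326049805), 29.782848358154297) [[592.69276073 151.09674691 106.        ]] [[593.77340394 152.13648214  98.        ]]
```

View pics/n_t.png

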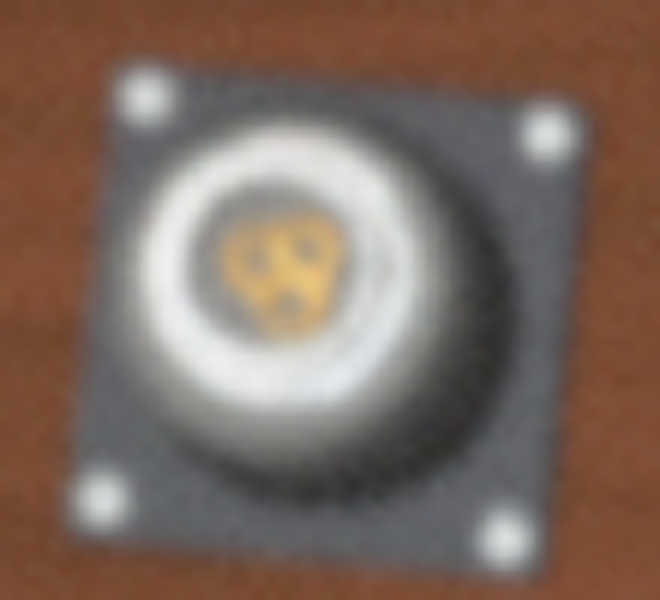

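View pics/n_s.png

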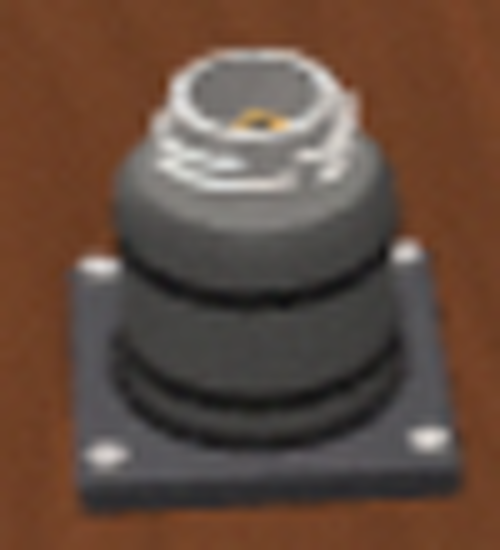

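```bash
cat >> h.py <<'E'
def plan(target=None,az=None,z=None):
    """print tool axes; shift (tool cm) to target xyz and turn about tool x to bring tool y to azimuth az"""
    from bench import sensors
    s=sensors.sense(); M=R.from_euler('xyz',s["tcp_rot"],degrees=True).as_matrix(); p=np.array(s["tool_pos"])
    ya=np.degrees(np.arctan2(M[1,1],M[0,1]))
    print("t",round(s["time"],2),"p",p.round(1),"yaz",ya.round(2),"xaxis",M[:,0].round(4),"j",np.round(s["joint_pos"],1),"F",np.round(s["ft_force"],2),"T",np.round(s["wrist_torque"],3),"gap",round(s["finger_gap"],1))
    # leveling turn (tool axes) to make x axis exactly down
    ax=np.cross(M[:,0],[0,0,-1]); print(" level wy wz:",np.degrees(M.T@ax).round(2))
    if target is not None: print(" shift cm tool:",(M.T@(np.array(target)-p)/10).round(2))
    if az is not None: print(" turn about tool x:", [round(-((az+k-ya+180)%360-180),1) for k in(0,180)])
E
python3 -c "
from h import *
plan([519.2,-141.1,110],80.75)"
```

```text
t 0.1 p [ 233.4 -552.2  230.3] yaz -67.09 xaxis [-5.0e-04  1.7e-03 -1.0e+00] j [-72.    7.5  85.3   0.   87.3  -4.9] F [-0.52 -0.18  0.  ] T [ 0.037 -0.051 -0.012] gap 85.6
 level wy wz: [-0.   -0.01  0.1 ]
 shift cm tool: [ 12.09 -26.72 -42.32]
 turn about tool x: [np.float64(-147.8), np.float64(32.2)]
```

>>> drive_tool(moves=[0,-2.055,-3.255,0,0,0,0,-2.055,-3.255,0,0,0,0,-2.055,-3.255,0,0,0,0,-2.055,-3.255,0,0,0,0,-2.055,-3.255,0,0,0,0,-2.055,-3.255,0,0,0,0,-2.055,-3.255,0,0,0,0,-2.055,-3.255,0,0,0,0,-2.055,-3.255,0,0,0,0,-2.055,-3.255,0,0,0,0,-2.055,-3.255,0,0,0,0,-2.055,-3.255,0,0,0,0,-2.055,-3.255,0,0,0,0,0,0,6.44,0,0,0,0,0,6.44,0,0,0,0,0,6.44,0,0,0,0,0,6.44,0,0,0,0,0,6.44,0,0,0,0,0,0,0,0], hand=4.5, grip_force=40)

```text
time: 1.68
tool_pos: [519.1, -141.7, 230.8]
tcp_rot: [-9.7, 89.9, 160.7]
ft_force: [0.5, -0.8, -0.2]
finger_gap: 44.9
```

```bash
python3 -c "
from h import *
plan([519.2,-141.1,60],80.75)"
```

```text
t 1.68 p [ 519.1 -141.7  230.8] yaz -99.59 xaxis [-9.e-04  3.e-04 -1.e+00] j [-20.7  -2.1  95.2  -0.   87.   78.9] F [ 0.49 -0.77 -0.25] T [-0.014  0.003  0.066] gap 44.9
 level wy wz: [0.   0.06 0.01]
 shift cm tool: [17.08 -0.06 -0.02]
 turn about tool x: [np.float64(179.7), np.float64(-0.3)]
```

>>> drive_tool(moves=[2.8,-0.06,0,-0.3,0,0,2.8,0,0,0,0,0,2.8,0,0,0,0,0,2.8,0,0,0,0,0,2.8,0,0,0,0,0,2.7,0,0,0,0,0,0,0,0,0,0,0])

```text
time: 2.27
tool_pos: [514.8, -139.6, 57.9]
tcp_rot: [-12.0, 89.4, 159.3]
ft_force: [-0.3, 1.1, -0.9]
finger_gap: 44.9
```

```bash
python3 -c "
from h import *
plan([519.2,-141.1,28],80.75)
for n,(x,y) in (('side',(260,220)),('top',(330,180))):
    d=shot(n); a=cv2.resize(d['image'][y:y+80,x:x+80],None,fx=6,fy=6,interpolation=cv2.INTER_CUBIC)[:,:,::-1]; cv2.imwrite(f'pics/g_{n}.png',a)
"; python3 -c "
import cv2,numpy as np
cv2.imwrite('pics/g.png',cv2.resize(np.hstack([cv2.imread('pics/g_side.png'),cv2.imread('pics/g_top.png')]),(800,400)))"
```

```text
t 2.27 p [ 514.8 -139.6   57.9] yaz -98.79 xaxis [-0.0097  0.0037 -0.9999] j [-20.7   6.8 105.    0.   68.9  78.1] F [-0.32  1.12 -0.89] T [0.021 0.035 0.012] gap 44.9
 level wy wz: [-0.    0.58  0.12]
 shift cm tool: [ 2.98  0.08 -0.49]
 turn about tool x: [np.float64(-179.5), np.float64(0.5)]
```

View pics/g.png

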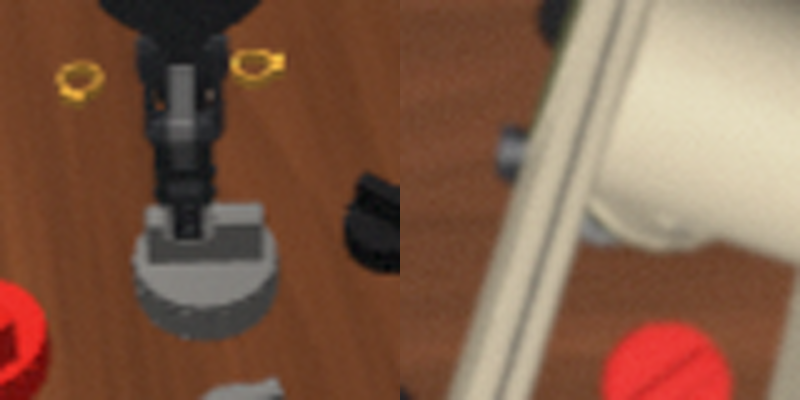

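The side view shows the fingers straddling the bar (crop ≈(190,220)), a little left of its centre, which matches the measured x of 514.8. The arm may still be settling, so I'll check again.

```bash
python3 -c "
from h import *
plan([519.2,-141.1,28],80.75)
"
```

```text
t 2.37 p [ 518.4 -140.9   63.6] yaz -98.86 xaxis [-0.0029  0.0011 -1.    ] j [-20.7   6.5 104.6  -0.   69.1  78.2] F [ 0.45 -0.4   1.26] T [-0.003 -0.03   0.04 ] gap 44.7
 level wy wz: [0.   0.17 0.04]
 shift cm tool: [ 3.56  0.01 -0.1 ]
 turn about tool x: [np.float64(-179.6), np.float64(0.4)]
```

>>> drive_tool(moves=[1.0,0,0,0.4,0,0,1.0,0,0,0,0,0,0.7,0,0,0,0,0,0.4,0,0,0,0,0,0.2,0,0,0,0,0,0,0,0,0,0,0,0,0,0,0,0,0])

```text
time: 2.95
tool_pos: [519.6, -141.3, 31.5]
tcp_rot: [160.0, 90.0, -29.4]
ft_force: [-0.7, -0.0, 0.3]
finger_gap: 44.8
```

```bash
python3 -c "
from h import *
plan([519.2,-141.1,28],80.75)
d=shot('side'); a=cv2.resize(d['image'][220:310,255:345],None,fx=6,fy=6,interpolation=cv2.INTER_CUBIC)[:,:,::-1]; cv2.imwrite(f'pics/g2.png',a)
"
```

```text
t 2.95 p [ 519.6 -141.3   31.5] yaz -99.39 xaxis [ 1.e-04 -1.e-04 -1.e+00] j [-20.7   9.1 105.5  -0.   65.4  78.7] F [-0.74 -0.    0.28] T [ 0.025 -0.017  0.013] gap 44.8
 level wy wz: [ 0.   -0.01 -0.  ]
 shift cm tool: [ 0.35 -0.02  0.04]
 turn about tool x: [np.float64(179.9), np.float64(-0.1)]
```

View pics/g2.png

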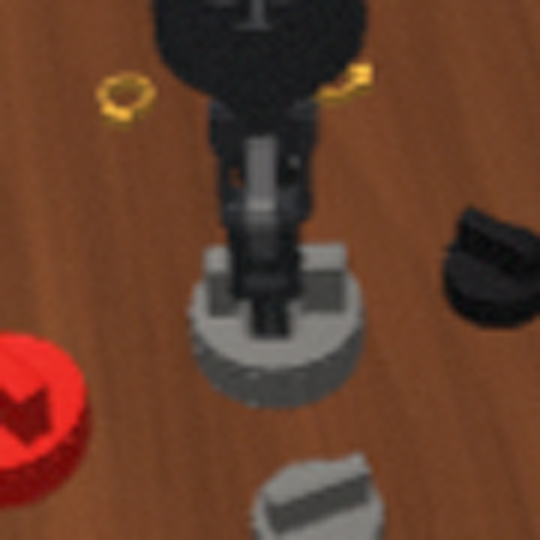

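>>> drive_tool(moves=[0.15,0,-0.04,0,0,0,0.1,0,0,0,0,0,0,0,0,0,0,0,0,0,0,0,0,0])

```text
time: 3.33
tool_pos: [519.9, -141.3, 28.8]
tcp_rot: [-87.5, 90.0, 83.1]
ft_force: [0.5, -0.7, -0.2]
finger_gap: 45.1
```

>>> drive_tool(moves=[0,0,0,0,0,0,0,0,0,0,0,0,0,0,0,0,0,0,0,0,0,0,0,0,0,0,0,0,0,0,0,0,0,0,0,0,0,0,0,0,0,0,0,0,0,0,0,0], hand=1.0, grip_force=40)

```text
time: 4.0
tool_pos: [520.0, -141.5, 29.0]
tcp_rot: [167.7, 90.0, -21.7]
ft_force: [0.1, -0.8, 2.2]
finger_gap: 12.6
```

```bash
python3 -c "
from h import *
plan([519.2,-141.1,28],80.75)
"
```

```text
t 4.0 p [ 520.  -141.5   29. ] yaz -99.4 xaxis [ 4.e-04 -2.e-04 -1.e+00] j [-20.7   9.4 105.5  -0.   65.1  78.7] F [ 0.07 -0.77  2.25] T [-0.016  0.03   0.066] gap 12.6
 level wy wz: [ 0.   -0.02 -0.01]
 shift cm tool: [ 0.1  -0.02  0.09]
 turn about tool x: [np.float64(179.9), np.float64(-0.1)]
```

>>> drive_tool(moves=[-0.3,0,0,0,0,0,-1.0,0,0,0,0,0,-2.0,0,0,0,0,0,-2.5,0,0,0,0,0,-2.5,0,0,0,0,0,-2.5,0,0,0,0,0,-2.2,0,0,0,0,0,-1.5,0,0,0,0,0,-0.5,0,0,0,0,0,0,0,0,0,0,0,0,0,0,0,0,0,0,0,0,0,0,0], hand=0.5, grip_force=50)

```text
time: 5.0
tool_pos: [518.9, -141.0, 177.1]
tcp_rot: [-11.5, 89.8, 159.1]
ft_force: [0.6, 0.6, -1.0]
finger_gap: 13.1
```

```bash
python3 -c "
from h import *
plan([594.7,152.4,179])
d=shot('side'); pickle.dump(d,open('side_l.pkl','wb'));a=cv2.resize(d['image'][150:260,240:350],None,fx=5,fy=5,interpolation=cv2.INTER_CUBIC)[:,:,::-1]; cv2.imwrite(f'pics/l.png',a)
"
```

```text
t 5.0 p [ 518.9 -141.   177.1] yaz -99.39 xaxis [-0.0025  0.001  -1.    ] j [-20.7  -0.2  99.    0.   81.4  78.7] F [ 0.59  0.61 -0.96] T [0.08  0.026 0.011] gap 13.1
 level wy wz: [0.   0.15 0.03]
 shift cm tool: [ -0.18 -30.18  -2.69]
```

View pics/l.png

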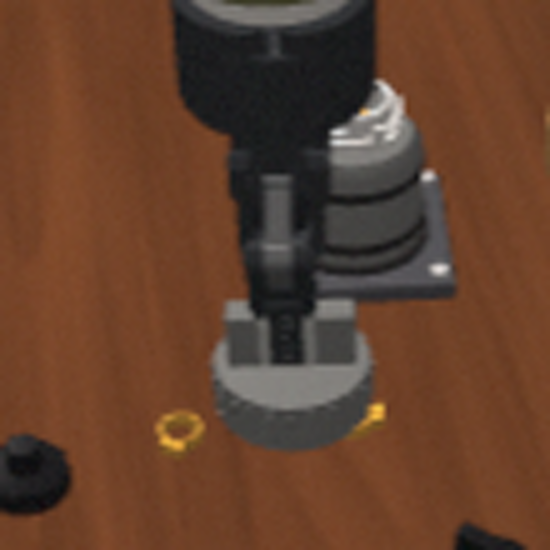

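The lid is held level, with the fingers (px 288) about 1 mm off the bar centre (px 290). Next I'll carry it over the neck.

>>> drive_tool(moves=[0,-1.0,-0.09,0,0,0,0,-2.0,-0.18,0,0,0,0,-3.0,-0.27,0,0,0,0,-3.5,-0.31,0,0,0,0,-3.5,-0.31,0,0,0,0,-3.5,-0.31,0,0,0,0,-3.5,-0.31,0,0,0,0,-3.5,-0.31,0,0,0,0,-3.0,-0.27,0,0,0,0,-2.0,-0.18,0,0,0,0,-1.2,-0.1,0,0,0,0,-0.5,-0.05,0,0,0,0,0,0,0,0,0,0,0,0,0,0,0,0,0,0,0,0,0,0,0,0,0,0,0])

```text
time: 6.38
tool_pos: [595.6, 150.9, 178.8]
tcp_rot: [85.6, 90.0, -103.9]
ft_force: [1.0, -0.8, -1.3]
finger_gap: 12.8
```

```bash
python3 -c "
from h import *
plan([594.2,152.4,137])
for n,(x,y) in (('side',(260,120)),('top',(215,150))):
    d=shot(n); pickle.dump(d,open(n+'_a.pkl','wb'));a=cv2.resize(d['image'][y:y+90,x:x+90],None,fx=4.44,fy=4.44,interpolation=cv2.INTER_CUBIC)[:400,:400,::-1]; cv2.imwrite(f'pics/a_{n}.png',a)
cv2.imwrite('pics/a.png',np.hstack([cv2.imread('pics/a_side.png'),cv2.imread('pics/a_top.png')]))"
```

```text
t 6.38 p [595.6 150.9 178.8] yaz -99.49 xaxis [-1.e-04 -3.e-04 -1.e+00] j [  9.4  11.3  86.5  -0.   82.2 108.9] F [ 0.98 -0.78 -1.26] T [-0.03   0.059  0.028] gap 12.8
 level wy wz: [ 0.    0.   -0.02]
 shift cm tool: [ 4.18 -0.13  0.17]
```

View pics/a.png

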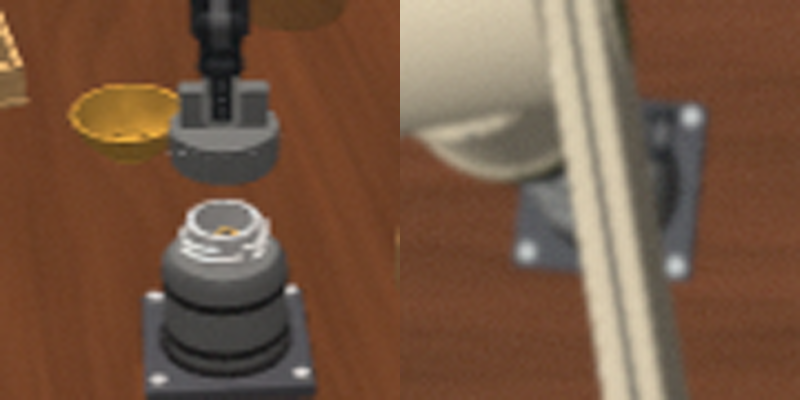

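```bash
cat > fit.py <<'E'
from h import *
from scipy.optimize import least_squares
def circ(q,r,c0):
    f=lambda c:np.hypot(q[:,0]-c[0],q[:,1]-c[1])-r
    o=least_squares(f,c0,loss='soft_l1'); return o.x.round(2),np.std(f(o.x)).round(2)
def edges(d,row,cl,lo=None):
    pass
def rel(d,lz,c=(595,152)):
    P=cloud(d); h=np.hypot(P[...,0]-c[0],P[...,1]-c[1])
    for nm,a,b,r in(("lid",lz+4,lz+20,33),("barrel",30,66,40),("neck",84,100,26)):
        m=(h<r+8)&(h>r-8)&(P[...,2]>a)&(P[...,2]<b)
        m=cv2.erode(m.astype(np.uint8),np.ones((2,2)))>0
        print(nm,m.sum(),circ(P[m],r,c) if m.sum()>10 else "")
E
python3 - <<'E'
from fit import *
d=pickle.load(open('side_a.pkl','rb'))
rel(d,150)
# pixel silhouette midlines in the side view -> x on the y=152 plane
img=d['image'].astype(int); sat=img.max(2)-img.min(2)
for row in (149,153,156,159,186,188,194,197,200):
    g=np.where(sat[row,285:340]<45)[0]+285
    L,Rr=g.min(),g.max()
    v,e=ray(d,[(L-.5,row),(Rr+.5,row)]); v/=np.linalg.norm(v,axis=1)[:,None]; b=v.sum(0); k=(152.-e[1])/b[1]; print(row,L,Rr,(e+k*b).round(1))
E
```

```text
lid 89 (array([597.87, 150.65]), np.float64(1.43))
barrel 227 (array([596.27, 150.85]), np.float64(1.46))
neck 80 (array([596.91, 149.67]), np.float64(2.28))
149 298 322 [596.5 152.  167.2]
153 298 322 [596.3 152.  154.8]
156 298 321 [594.7 152.  145.5]
159 301 319 [595.9 152.  135.7]
186 293 327 [594.4 152.   44.9]
188 292 328 [594.2 152.   37.8]
194 292 329 [595.4 152.   15.9]
197 292 329 [595.2 152.    4.9]
200 292 330 [596.5 152.   -6.4]
```

>>> drive_tool(moves=[0.5,-0.05,0.13,0,0,0,1.0,0,0,0,0,0,1.0,0,0,0,0,0,0.8,0,0,0,0,0,0.4,0,0,0,0,0,0.2,0,0,0,0,0,0,0,0,0,0,0,0,0,0,0,0,0,0,0,0,0,0,0])

```text
time: 7.23
tool_pos: [594.9, 153.0, 140.4]
tcp_rot: [-162.4, 89.9, 8.2]
ft_force: [-0.3, -0.3, -1.1]
finger_gap: 12.9
```

```bash
python3 -c "
from fit import *
plan([594.4,151.6,130])
for n in ('side',):
    d=shot(n); a=cv2.resize(d['image'][135:215,270:350],None,fx=6,fy=6,interpolation=cv2.INTER_CUBIC)[:,:,::-1]; cv2.imwrite(f'pics/b_{n}.png',a)
rel(d,110)
"
```

```text
t 7.23 p [594.9 153.  140.4] yaz -99.39 xaxis [ 1.e-03  2.e-04 -1.e+00] j [  9.6  12.9  88.8  -0.   78.2 109. ] F [-0.3  -0.27 -1.15] T [-0.    -0.021  0.03 ] gap 12.9
 level wy wz: [-0.   -0.06  0.02]
 shift cm tool: [1.04 0.15 0.03]
lid 71 (array([596.95, 153.03]), np.float64(1.48))
barrel 220 (array([596.07, 150.82]), np.float64(1.37))
neck 64 (array([597.35, 149.67]), np.float64(2.24))
```

View pics/b_side.png

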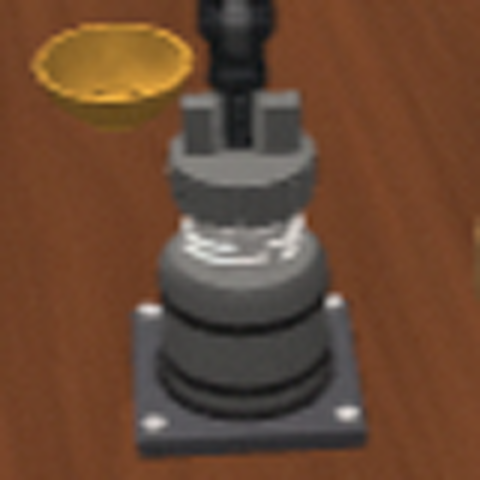

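The lid sits over the neck: lid centre px 242 against barrel centre px 244, which is under 1 mm. I'll trim y by 1.2 mm, then lower slowly while watching the force.

>>> drive_tool(moves=[0.1,0.12,0.02,0,0,0,0.1,0,0,0,0,0,0.1,0,0,0,0,0,0.1,0,0,0,0,0,0,0,0,0,0,0,0,0,0,0,0,0])

```text
time: 7.78
tool_pos: [594.0, 151.7, 135.6]
tcp_rot: [18.6, 90.0, -170.8]
ft_force: [-0.0, 0.7, -1.1]
finger_gap: 12.7
```

>>> drive_tool(moves=[0.1,0,0,0,0,0,0.1,0,0,0,0,0,0,0,0,0,0,0])

```text
time: 8.03
tool_pos: [593.9, 151.7, 133.5]
tcp_rot: [20.0, 90.0, -169.4]
ft_force: [-0.8, -0.3, -0.8]
finger_gap: 13.0
```

>>> drive_tool(moves=[0.1,0,0,0,0,0,0.1,0,0,0,0,0,0,0,0,0,0,0])

```text
time: 8.28
tool_pos: [594.0, 151.7, 131.5]
tcp_rot: [25.8, 90.0, -163.6]
ft_force: [1.0, 0.8, -2.8]
finger_gap: 12.9
```

>>> drive_tool(moves=[0.1,0,0,0,0,0,0.1,0,0,0,0,0,0,0,0,0,0,0])

```text
time: 8.53
tool_pos: [594.0, 151.7, 129.5]
tcp_rot: [32.3, 90.0, -157.1]
ft_force: [1.3, -0.8, -1.9]
finger_gap: 13.1
```

>>> drive_tool(moves=[0.1,0,0,0,0,0,0,0,0,0,0,0])

```text
time: 8.7
tool_pos: [594.1, 151.7, 128.7]
tcp_rot: [66.0, 90.0, -123.4]
ft_force: [0.0, -1.0, -1.7]
finger_gap: 13.0
```

>>> drive_tool(moves=[0.1,0,0,0,0,0,0,0,0,0,0,0])

```text
time: 8.87
tool_pos: [594.0, 151.7, 127.6]
tcp_rot: [23.4, 90.0, -166.0]
ft_force: [0.2, -0.7, -1.7]
finger_gap: 12.8
```

>>> drive_tool(moves=[0.1,0,0,0,0,0,0,0,0,0,0,0])

```text
time: 9.03
tool_pos: [594.1, 151.7, 126.6]
tcp_rot: [31.3, 90.0, -158.1]
ft_force: [0.7, -0.9, -1.2]
finger_gap: 12.8
```

>>> drive_tool(moves=[0.05,0,0,0,0,0,0,0,0,0,0,0])

```text
time: 9.2
tool_pos: [594.2, 151.8, 126.5]
tcp_rot: [-170.6, 90.0, -0.0]
ft_force: [0.2, -0.3, 0.0]
finger_gap: 12.8
```

>>> drive_tool(moves=[0.05,0,0,0,0,0,0,0,0,0,0,0])

```text
time: 9.37
tool_pos: [594.3, 151.8, 126.3]
tcp_rot: [-159.6, 90.0, 11.0]
ft_force: [-0.9, -0.8, 3.2]
finger_gap: 12.9
```

>>> drive_tool(moves=[-0.01,0,0,-4,0,0,-0.02,0,0,-4,0,0,0,0,0,0,0,0])

```text
time: 9.62
tool_pos: [594.2, 151.7, 126.5]
tcp_rot: [172.7, 90.0, -8.6]
ft_force: [-0.6, -2.2, 3.8]
finger_gap: 12.7
```

```bash
python3 -c "
from h import *
plan()"
```

```text
t 9.62 p [594.2 151.7 126.5] yaz -91.21 xaxis [ 4.e-04 -1.e-04 -1.e+00] j [  9.5  13.5  89.6  -0.   76.8 100.7] F [-0.56 -2.19  3.8 ] T [-0.283  0.164 -0.002] gap 12.7
 level wy wz: [ 0.   -0.02 -0.  ]
```

>>> drive_tool(moves=[-0.02,0,0,-4,0,0,-0.02,0,0,-4,0,0,-0.02,0,0,-4,0,0,0,0,0,0,0,0])

```text
time: 9.95
tool_pos: [594.1, 151.8, 126.6]
tcp_rot: [-80.3, 90.0, 110.3]
ft_force: [-0.1, -0.2, 0.3]
finger_gap: 12.6
```

>>> drive_tool(moves=[-0.02,0,0,-4,0,0,-0.02,0,0,-4,0,0,-0.02,0,0,-4,0,0,0,0,0,0,0,0])

```text
time: 10.28
tool_pos: [594.0, 151.5, 126.9]
tcp_rot: [20.0, 90.0, -137.5]
ft_force: [1.5, -1.5, -1.1]
finger_gap: 13.2
```

>>> drive_tool(moves=[0.1,0,0,0,0,0,0,0,0,0,0,0])

```text
time: 10.45
tool_pos: [594.0, 151.5, 126.0]
tcp_rot: [20.7, 90.0, -136.9]
ft_force: [-0.2, -1.9, 0.5]
finger_gap: 12.7
```

>>> drive_tool(moves=[0.05,0,0,0,0,0,0,0,0,0,0,0])

```text
time: 10.62
tool_pos: [594.0, 151.6, 125.7]
tcp_rot: [27.9, 90.0, -129.6]
ft_force: [-0.3, -2.4, -0.5]
finger_gap: 12.7
```

>>> drive_tool(moves=[0.05,0,0,0,0,0,0,0,0,0,0,0])

```text
time: 10.78
tool_pos: [594.0, 151.6, 125.2]
tcp_rot: [40.1, 90.0, -117.3]
ft_force: [0.1, -2.9, -0.7]
finger_gap: 13.2
```

>>> drive_tool(moves=[0.05,0.05,0.02,0,0,0,0,0,0,0,0,0])

```text
time: 10.95
tool_pos: [594.1, 151.4, 124.8]
tcp_rot: [-124.1, 90.0, 78.5]
ft_force: [-1.3, -1.9, 0.1]
finger_gap: 12.8
```

>>> drive_tool(moves=[0.05,0,0,0,0,0,0,0,0,0,0,0])

```text
time: 11.12
tool_pos: [594.2, 151.4, 124.8]
tcp_rot: [-166.8, 90.0, 35.8]
ft_force: [-2.9, -1.1, 2.9]
finger_gap: 12.9
```

>>> drive_tool(moves=[0.05,0,0,0,0,0,0,0,0,0,0,0])

```text
time: 11.28
tool_pos: [594.3, 151.4, 124.6]
tcp_rot: [-179.2, 90.0, 23.4]
ft_force: [-3.5, -1.0, 6.1]
finger_gap: 13.1
```

>>> drive_tool(moves=[-0.05,0,0.05,-4,0,0,-0.03,0,0,-5,0,0,-0.03,0,0,-5,0,0,0,0,0,0,0,0])

```text
time: 11.62
tool_pos: [594.2, 150.9, 125.5]
tcp_rot: [139.5, 89.9, -3.7]
ft_force: [-0.3, -3.3, 4.0]
finger_gap: 12.8
```

```bash
python3 -c "
from h import *
plan()"
```

```text
t 11.62 p [594.2 150.9 125.5] yaz -53.17 xaxis [ 1.4e-03 -1.0e-04 -1.0e+00] j [ 9.5 13.5 89.8 -0.  76.7 62.6] F [-0.31 -3.28  4.  ] T [-0.48  -0.151 -0.107] gap 12.8
 level wy wz: [ 0.   -0.06 -0.05]
```

>>> drive_tool(moves=[-0.035,0.03,0.02,-5,0,0,-0.035,0,0,-5,0,0,-0.035,0,0,-5,0,0,0,0,0,0,0,0])

```text
time: 11.95
tool_pos: [594.3, 150.7, 126.4]
tcp_rot: [136.1, 89.9, 7.8]
ft_force: [1.6, -1.9, 2.4]
finger_gap: 13.0
```

>>> drive_tool(moves=[-0.03,0,0,-5,0,0,-0.03,0,0,-5,0,0,-0.03,0,0,-5,0,0,0,0,0,0,0,0])

```text
time: 12.28
tool_pos: [594.2, 150.7, 127.3]
tcp_rot: [122.1, 89.9, 8.6]
ft_force: [1.0, -2.0, 2.6]
finger_gap: 13.1
```

>>> drive_tool(moves=[-0.03,0,0,-5,0,0,-0.03,0,0,-5,0,0,0,0,0,0,0,0])

```text
time: 12.53
tool_pos: [593.8, 150.8, 127.6]
tcp_rot: [134.8, 90.0, 31.3]
ft_force: [0.5, -1.3, 3.2]
finger_gap: 12.9
```

>>> drive_tool(moves=[-0.03,0,0,-5,0,0,-0.03,0,0,-5,0,0,0,0,0,0,0,0])

```text
time: 12.78
tool_pos: [593.2, 150.9, 127.7]
tcp_rot: [-100.6, 89.9, 165.8]
ft_force: [-1.5, -0.2, 1.2]
finger_gap: 12.8
```

>>> drive_tool(moves=[-0.02,0,0,-5,0,0,0,0,0,0,0,0])

```text
time: 12.95
tool_pos: [593.3, 150.9, 127.7]
tcp_rot: [-116.8, 90.0, 154.6]
ft_force: [0.2, 0.1, -1.2]
finger_gap: 12.8
```

>>> drive_tool(moves=[0.1,0,0,0,0,0,0,0,0,0,0,0])

```text
time: 13.12
tool_pos: [593.5, 150.9, 127.0]
tcp_rot: [-138.0, 90.0, 133.2]
ft_force: [-0.4, -0.8, 0.8]
finger_gap: 13.4
```

```bash
python3 -c "
from h import *
plan([594,151.2,122])"
```

```text
t 13.12 p [593.5 150.9 127. ] yaz 1.29 xaxis [-2.e-04  3.e-04 -1.e+00] j [ 9.5 13.4 89.7  0.  76.9  8.2] F [-0.37 -0.76  0.82] T [-0.057 -0.147  0.01 ] gap 13.4
 level wy wz: [-0.   -0.01  0.01]
 shift cm tool: [ 0.5   0.05 -0.03]
```

>>> drive_tool(moves=[0.05,0,0,0,0,0,0,0,0,0,0,0])

```text
time: 13.28
tool_pos: [593.7, 150.9, 126.9]
tcp_rot: [141.9, 90.0, 53.4]
ft_force: [-0.3, 0.2, 2.5]
finger_gap: 12.6
```

>>> drive_tool(moves=[0.05,0,0,0,0,0,0,0,0,0,0,0])

```text
time: 13.45
tool_pos: [593.9, 150.8, 126.7]
tcp_rot: [114.0, 90.0, 25.5]
ft_force: [-1.6, -0.8, 4.0]
finger_gap: 13.0
```

>>> drive_tool(moves=[-0.02,0,0,-3,0,0,0,0,0,0,0,0])

```text
time: 13.62
tool_pos: [593.9, 150.4, 126.6]
tcp_rot: [51.8, 90.0, -33.5]
ft_force: [-0.4, -1.0, 3.3]
finger_gap: 12.8
```

>>> drive_tool(moves=[0.02,0,0,-2,0,0,0,0,0,0,0,0])

```text
time: 13.78
tool_pos: [594.1, 150.4, 126.2]
tcp_rot: [73.8, 89.9, -9.6]
ft_force: [5.0, -0.8, -1.7]
finger_gap: 12.7
```

```bash
python3 -c "
from h import *
plan([594,151.2,122])
d=shot('side'); a=cv2.resize(d['image'][135:215,270:350],None,fx=6,fy=6,interpolation=cv2.INTER_CUBIC)[:,:,::-1]; cv2.imwrite(f'pics/c_side.png',a)
"
```

```text
t 13.78 p [594.1 150.4 126.2] yaz 6.59 xaxis [ 1.1e-03 -2.0e-04 -1.0e+00] j [ 9.4 13.4 89.8 -0.  76.8  2.8] F [ 5.05 -0.75 -1.74] T [-0.103 -0.886  0.012] gap 12.7
 level wy wz: [ 0.    0.02 -0.06]
 shift cm tool: [ 0.42 -0.01 -0.08]
```

View pics/c_side.png

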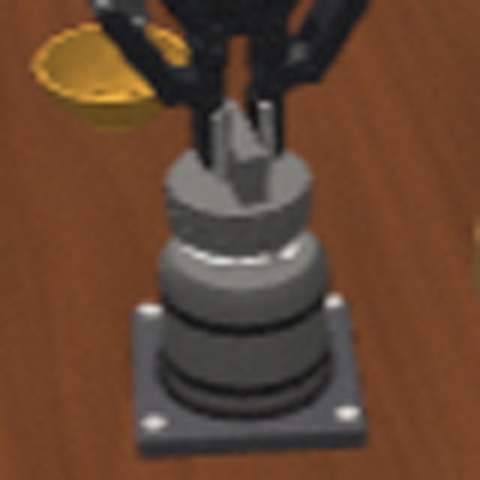

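The side view shows the lid seated over the neck but about 1.5 mm toward -x (lid px 239, neck axis ≈242.5). That agrees with the Fx of +5 N, so I'll trim +x and then lower.

>>> drive_tool(moves=[0,0.06,0,0,0,0,0,0.04,0,0,0,0,0,0,0,0,0,0])

```text
time: 14.08
tool_pos: [594.6, 150.7, 125.9]
tcp_rot: [-84.8, 90.0, -168.3]
ft_force: [3.3, -2.2, -1.6]
finger_gap: 13.2
```

>>> drive_tool(moves=[0.05,0,0,0,0,0,0,0,0,0,0,0])

```text
time: 14.25
tool_pos: [594.7, 150.8, 125.8]
tcp_rot: [62.3, 90.0, -21.2]
ft_force: [1.9, -1.6, -0.4]
finger_gap: 12.8
```

>>> drive_tool(moves=[0.05,0,0,0,0,0,0,0,0,0,0,0])

```text
time: 14.42
tool_pos: [594.7, 150.7, 125.4]
tcp_rot: [71.4, 90.0, -12.0]
ft_force: [2.5, -1.0, 0.4]
finger_gap: 12.9
```

>>> drive_tool(moves=[0.05,0.04,0,0,0,0,0.05,0,0,0,0,0,0,0,0,0,0,0])

```text
time: 14.67
tool_pos: [595.0, 150.7, 124.1]
tcp_rot: [-55.1, 90.0, -138.5]
ft_force: [2.5, -2.7, -0.0]
finger_gap: 13.2
```

>>> drive_tool(moves=[0.05,0,0,0,0,0,0.05,0,0,0,0,0,0,0,0,0,0,0])

```text
time: 14.92
tool_pos: [595.1, 150.6, 123.0]
tcp_rot: [-14.6, 90.0, -98.0]
ft_force: [3.0, -2.4, -0.2]
finger_gap: 12.8
```

```bash
python3 -c "
from h import *
plan()"
```

```text
t 14.92 p [595.1 150.6 123. ] yaz 6.6 xaxis [-0.e+00 -3.e-04 -1.e+00] j [ 9.4 13.8 89.7 -0.  76.5  2.8] F [ 2.95 -2.43 -0.2 ] T [-0.682 -0.644 -0.053] gap 12.8
 level wy wz: [-0.    0.02  0.  ]
```

>>> drive_tool(moves=[0.05,0.04,0.04,0,0,0,0.03,0,0,0,0,0,0,0,0,0,0,0])

```text
time: 15.17
tool_pos: [595.3, 150.5, 122.2]
tcp_rot: [-98.5, 90.0, 178.1]
ft_force: [2.1, -1.7, -0.6]
finger_gap: 12.7
```

>>> drive_tool(moves=[0.05,0,0,0,0,0,0,0,0,0,0,0])

```text
time: 15.33
tool_pos: [595.3, 150.5, 121.7]
tcp_rot: [-95.5, 90.0, -178.9]
ft_force: [3.0, -2.2, -0.4]
finger_gap: 12.9
```

>>> drive_tool(moves=[0.05,0,0,0,0,0,0,0,0,0,0,0])

```text
time: 15.5
tool_pos: [595.4, 150.5, 121.3]
tcp_rot: [-94.7, 90.0, -178.1]
ft_force: [1.4, -2.9, -0.4]
finger_gap: 13.0
```

>>> drive_tool(moves=[0.05,0,0,0,0,0,0,0,0,0,0,0])

```text
time: 15.67
tool_pos: [595.5, 150.5, 121.1]
tcp_rot: [-128.8, 90.0, 147.8]
ft_force: [-0.2, -2.5, 2.0]
finger_gap: 12.9
```

>>> drive_tool(moves=[0.03,0,0.03,0,0,0,0,0,0,0,0,0])

```text
time: 15.83
tool_pos: [595.5, 150.4, 121.0]
tcp_rot: [160.1, 90.0, 76.7]
ft_force: [-0.4, -0.9, 3.7]
finger_gap: 12.9
```

The lid has dropped into the start: contact at TCP 121.1, matching the predicted 121–122. Now I'll screw forward (clockwise), following the pitch.

>>> drive_tool(moves=[0,0,0,5,0,0,0.02,0,0,5,0,0,0,0,0,0,0,0])

```text
time: 16.08
tool_pos: [595.8, 150.3, 121.0]
tcp_rot: [106.9, 90.0, 13.3]
ft_force: [0.5, -1.5, 4.5]
finger_gap: 12.8
```

>>> drive_tool(moves=[0.03,0,0,5,0,0,0.03,0,0,5,0,0,0,0,0,0,0,0])

```text
time: 16.33
tool_pos: [596.0, 150.1, 120.8]
tcp_rot: [98.4, 89.9, -5.1]
ft_force: [-0.4, -3.4, 6.9]
finger_gap: 12.8
```

```bash
python3 -c "
from h import *
plan([595.4,150.4,117])"
```

```text
t 16.33 p [596.  150.1 120.8] yaz -13.52 xaxis [ 1.3e-03 -1.0e-04 -1.0e+00] j [ 9.4 13.9 89.7 -0.  76.2 22.9] F [-0.4  -3.42  6.88] T [-0.548  0.129  0.093] gap 12.8
 level wy wz: [ 0.   -0.01 -0.07]
 shift cm tool: [ 0.38 -0.07 -0.02]
```

>>> drive_tool(moves=[-0.02,0,0,5,0,0,0.01,0,0,5,0,0,0,0,0,0,0,0])

```text
time: 16.58
tool_pos: [595.8, 150.1, 120.5]
tcp_rot: [108.3, 90.0, -5.1]
ft_force: [0.5, -3.4, 4.7]
finger_gap: 12.9
```

```bash
python3 -c "
from h import *
plan([595.4,150.4,117])"
```

```text
t 16.58 p [595.8 150.1 120.5] yaz -23.48 xaxis [ 6.e-04 -1.e-04 -1.e+00] j [ 9.4 14.  89.8 -0.  76.2 32.9] F [ 0.45 -3.42  4.67] T [-0.476  0.078  0.041] gap 12.9
 level wy wz: [-0.   -0.01 -0.04]
 shift cm tool: [ 0.35 -0.04 -0.01]
```

>>> drive_tool(moves=[0.03,0,0.03,5,0,0,0.03,0,0,5,0,0,0,0,0,0,0,0])

```text
time: 16.83
tool_pos: [595.6, 150.0, 119.8]
tcp_rot: [138.1, 90.0, 14.6]
ft_force: [-0.6, -1.5, 5.9]
finger_gap: 12.7
```

>>> drive_tool(moves=[0.03,0,0,5,0,0,0.03,0,0,5,0,0,0,0,0,0,0,0])

```text
time: 17.08
tool_pos: [595.6, 150.1, 119.2]
tcp_rot: [155.3, 90.0, 21.8]
ft_force: [-0.7, -1.9, 5.9]
finger_gap: 12.7
```

```bash
python3 -c "
from h import *
plan([595.4,150.4,117])"
```

```text
t 17.08 p [595.6 150.1 119.2] yaz -43.45 xaxis [ 5.e-04  2.e-04 -1.e+00] j [ 9.4 14.  89.8  0.  76.1 52.8] F [-0.74 -1.89  5.89] T [-0.386  0.075  0.045] gap 12.7
 level wy wz: [ 0.   -0.03 -0.01]
 shift cm tool: [ 0.22 -0.04 -0.01]
```

>>> drive_tool(moves=[0.03,0,0,5,0,0,0.03,0,0,5,0,0,0.03,0,0,5,0,0,0,0,0,0,0,0])

```text
time: 17.42
tool_pos: [595.4, 150.1, 118.3]
tcp_rot: [-138.5, 90.0, 73.1]
ft_force: [-0.7, -1.3, 5.4]
finger_gap: 12.5
```

>>> drive_tool(moves=[0.03,0,0,5,0,0,0.03,0,0,5,0,0,0,0,0,0,0,0])

```text
time: 17.67
tool_pos: [595.3, 150.2, 117.6]
tcp_rot: [-88.1, 90.0, 113.4]
ft_force: [-2.0, -1.3, 6.5]
finger_gap: 13.0
```

```bash
python3 -c "
from h import *
plan([595.4,150.4,117])"
```

```text
t 17.67 p [595.3 150.2 117.6] yaz -68.44 xaxis [-2.e-04  4.e-04 -1.e+00] j [ 9.4 14.1 89.9  0.  76.  77.8] F [-1.96 -1.34  6.51] T [-0.333  0.331  0.038] gap 13.0
 level wy wz: [-0.    0.    0.02]
 shift cm tool: [ 0.06 -0.02 -0.02]
```

>>> drive_tool(moves=[0.02,0,0,4,0,0,0.02,0,0,4,0,0,0,0,0,0,0,0])

```text
time: 17.92
tool_pos: [595.3, 150.2, 117.2]
tcp_rot: [-85.4, 90.0, 108.3]
ft_force: [-0.3, -0.4, 5.1]
finger_gap: 12.8
```

```bash
python3 -c "
from h import *
plan([595.4,150.4,117])"
```

```text
t 17.92 p [595.3 150.2 117.2] yaz -76.38 xaxis [-1.e-04  3.e-04 -1.e+00] j [ 9.4 14.1 90.   0.  76.  85.7] F [-0.29 -0.39  5.06] T [-0.328  0.245  0.042] gap 12.8
 level wy wz: [-0.    0.    0.02]
 shift cm tool: [ 0.02 -0.02 -0.02]
```

>>> drive_tool(moves=[0.02,0,0,4,0,0,0,0,0,0,0,0])

```text
time: 18.08
tool_pos: [595.2, 150.2, 116.9]
tcp_rot: [-59.8, 90.0, 129.9]
ft_force: [-2.2, -1.3, 4.4]
finger_gap: 12.9
```

```bash
python3 -c "
from h import *
plan([595.4,150.4,117])"
```

```text
t 18.08 p [595.2 150.2 116.9] yaz -80.36 xaxis [-3.e-04  4.e-04 -1.e+00] j [ 9.4 14.1 90.   0.  75.9 89.7] F [-2.24 -1.27  4.39] T [-0.223  0.295  0.004] gap 12.9
 level wy wz: [0.   0.01 0.02]
 shift cm tool: [-0.01 -0.02 -0.02]
```

>>> drive_tool(moves=[0.02,0,0,3,0,0,0,0,0,0,0,0])

```text
time: 18.25
tool_pos: [595.0, 150.4, 116.7]
tcp_rot: [-52.5, 89.9, 134.2]
ft_force: [-2.4, -0.0, 5.5]
finger_gap: 13.2
```

```bash
python3 -c "
from h import *
plan()"
```

```text
t 18.25 p [595.  150.4 116.7] yaz -83.3 xaxis [-7.e-04  7.e-04 -1.e+00] j [ 9.4 14.1 90.   0.  75.9 92.7] F [-2.45 -0.03  5.52] T [-0.128  0.48   0.169] gap 13.2
 level wy wz: [-0.    0.03  0.04]
```

>>> drive_tool(moves=[0.02,0,0,3,0,0,0,0,0,0,0,0])

```text
time: 18.42
tool_pos: [595.0, 150.4, 116.7]
tcp_rot: [-46.6, 89.9, 137.1]
ft_force: [-3.9, -0.9, 7.5]
finger_gap: 13.1
```

```bash
python3 -c "
from h import *
plan()"
```

```text
t 18.42 p [595.  150.4 116.7] yaz -86.28 xaxis [-7.e-04  6.e-04 -1.e+00] j [ 9.4 14.1 90.   0.  75.9 95.6] F [-3.88 -0.9   7.53] T [-0.104  0.621  0.316] gap 13.1
 level wy wz: [-0.    0.04  0.04]
```

The torque climbs (0.04, then 0.17, then 0.32 N m) with the height flat at 116.7, so it's home after about 88° of turn. I'll ease off the wind-up, release and lift clear.

>>> drive_tool(moves=[-0.04,0,0,-2.5,0,0,-0.02,0,0,-1.5,0,0,0,0,0,0,0,0])

```text
time: 18.67
tool_pos: [594.9, 150.3, 116.8]
tcp_rot: [-34.7, 89.9, 153.2]
ft_force: [-2.7, 0.4, 5.2]
finger_gap: 13.2
```

```bash
python3 -c "
from h import *
plan()"
```

```text
t 18.67 p [594.9 150.3 116.8] yaz -82.09 xaxis [-1.1e-03  5.0e-04 -1.0e+00] j [ 9.4 14.1 90.   0.  76.  91.5] F [-2.72  0.42  5.25] T [-0.053  0.529  0.043] gap 13.2
 level wy wz: [0.   0.06 0.04]
```

>>> drive_tool(moves=[0,0,0,0,0,0,0,0,0,0,0,0,0,0,0,0,0,0,0,0,0,0,0,0,0,0,0,0,0,0,0,0,0,0,0,0], hand=4.5)

```text
time: 19.17
tool_pos: [595.4, 149.9, 116.7]
tcp_rot: [-14.2, 90.0, 173.4]
ft_force: [0.8, 0.3, 0.2]
finger_gap: 45.1
```

>>> drive_tool(moves=[-0.5,0,0,0,0,0,-1,0,0,0,0,0,-2,0,0,0,0,0,-3,0,0,0,0,0,-3,0,0,0,0,0,-3,0,0,0,0,0,-2,0,0,0,0,0,-1,0,0,0,0,0,0,0,0,0,0,0,0,0,0,0,0,0])

```text
time: 20.0
tool_pos: [595.5, 149.9, 271.9]
tcp_rot: [-175.1, 90.0, 12.5]
ft_force: [0.7, 0.7, -1.1]
finger_gap: 44.8
```

```bash
python3 -c "
from fit import *
plan()
d=shot('side'); pickle.dump(d,open('side_e.pkl','wb'));a=cv2.resize(d['image'][135:215,270:350],None,fx=6,fy=6,interpolation=cv2.INTER_CUBIC)[:,:,::-1]; cv2.imwrite(f'pics/e_side.png',a)
P=cloud(d);m=(np.hypot(P[...,0]-595,P[...,1]-150)<36);
for lo,hi in((100,121),(122,150)):
  q=P[m&(P[...,2]>lo)&(P[...,2]<hi)];print(len(q),np.percentile(q[:,2],[50,80,90,95]).round(1))
rel(d,88)
"
```

```text
t 20.0 p [595.5 149.9 271.9] yaz -82.39 xaxis [ 7.e-04  1.e-04 -1.e+00] j [ 9.3  8.9 79.5  0.  91.6 91.7] F [ 0.68  0.67 -1.1 ] T [0.011 0.022 0.05 ] gap 44.8
 level wy wz: [ 0.   -0.04  0.  ]
244 [110.4 113.6 117.1 119.4]
138 [133.3 136.5 137.4 137.8]
lid 74 (array([596.02, 150.39]), np.float64(1.55))
barrel 218 (array([596.08, 150.72]), np.float64(1.65))
neck 5
```

View pics/e_side.png

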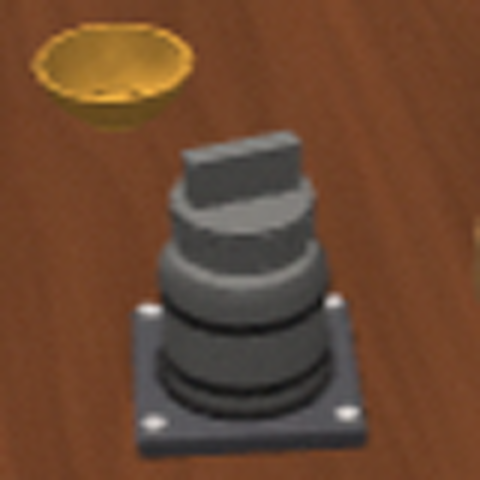

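The lid sits low and level on the barrel. The bar top reads about 137.5 mm (138 expected at home) and the lid axis is within 0.4 mm of the barrel. Handing in.

```bash
python3 -c "
from bench import r
print(r.hand_in())"
```

```text
the job is handed in; nothing more can be done
None
```

I closed the polishing barrel with the large grey lid and handed the job in after about 20 s. The hand-in gives no verdict, so the result rests on my own checks.

- **Turning back:** The lid first landed on the rib top. Turning it anticlockwise gave the false drop, then it climbed the ridge and dropped into the start gap, with contact at a tool height of 121.1 mm (121–122 predicted).
- **Screwing home:** I turned it clockwise about 88°. It stopped when the height stayed at 116.7 mm and the turning moment rose from 0.04 to 0.32 N m. I eased off the wind-up, opened the fingers and lifted clear.
- **Forces:** The pressing force I read stayed below about 9 N, against the 30 N limit.
- **Last checks:** In the final side view the bar top reads about 137.5 mm (138 expected at home). The lid axis is within about 0.4 mm of the barrel's, and the lid looks level. The gripper is well clear.
- **Disagreements:** The first camera estimates of the neck position differed by 1–2 mm from what I felt on the thread, so I corrected it by the side forces.
- **Not checked:** I did not measure the other bench items again at the end. I felt no contact with them during the moves.

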